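# Stack the spare ball tote on the full one in the games room

## Task

Stack the empty divided grey tote on top of the matching tote that holds the pool balls. These are stack-and-nest totes, and both now face roughly the same way: turn the empty one end for end, so that its low open front lies over the tall back of the full one and it stands level on the rim instead of dropping in onto the balls. Set it down squarely and gently, do not drop it, and leave the full tote standing where it is.

Things in the scene. Friction and masses are not known exactly. Their poses are not given: they have to be found in the camera images.
- spare_tote: Empty grey plastic tote to move, 200 long (x) x 190 wide (y) x 80 high mm, 0.2-0.45 kg, on the table. Origin: centre of underside; x points to its low open front end (wall 46 high; back end 80), z up. Handle: straight divider along x at y=0, 12 thick, 174 long, top 55 up; grip it across, from above, at the middle; 60 free on each side, floor 4 up.
- ball_tote: The full tote: same shape, origin and axes, upright on the table, four loose 57 mm pool balls inside (tops 61 up), 1.1 kg in all. Flat 20 mm wide rims 80 up on its long sides, with slots at x=+70 and -23; feet below them. A tote facing the same way nests; turned 180 degrees its feet stand on the rims, underside 80 above this one's. Either may be on the left.
- spare_front (a point): Point on the spare tote in the middle of its low open front end: 90 mm along its x from its origin and 50 mm up.

How it is judged:
By the outcome, as a careful person would: the job done as asked, in the order asked, and still so for the second after the job is handed in, with the robot touching nothing.
It also fails if it takes over 42 s, if anything falls off the work surface, if the arm or the gripper's body presses on something with over 40 N, if the wrist force passes 120 N, or if a joint passes its speed limit or range.

## Robot

A 7-joint arm with a two-finger parallel gripper is mounted at the origin on the work surface. World frame = base frame: x ahead of the robot, y to its left, z up, the work surface at z = 0. Lengths are in m, angles in degrees, forces in N, time in s.
With the tool pointing down it reaches from about 0.425 to 0.875 m from the base axis. Payload 4.7 kg.
Tool frame: the origin (TCP) lies at the centre of the arm's flange, where the gripper is bolted on; the fingertips stand 182 mm ahead of it and the grasp point (between the pads) lies 164 mm ahead of it; z points along the fingers, y is the line along which they close (so a half turn about z gives the same grasp; the last joint's range is limited). The gripper opens to 87 mm and grips with 3 to 60 N. Pads are 19 mm wide; open, the fingers measure 117 mm over their backs; the gripper's body (75 mm by 190 mm) begins 51 mm behind the grasp point.
Start: joints at [-65.884, 18.392, -4.016, 83.108, 1.295, 78.541, -3.26], TCP at [0.257, 0.597, 0.405] pointing down, gripper open.
Joint ranges: [-163.93, 163.93], [-17.29, 119.83], [-79.2, 71.16], [3.27, 140.29], [-89.18, 269.18], [5.43, 117.66], [-154.24, 154.24]. Speed limits (degrees/s): [147.25, 147.25, 180, 180, 180, 180, 180].

## Interface

Orientations are given as [roll, pitch, yaw] about the fixed x, y, z axes, in that order (R = Rz(yaw) Ry(pitch) Rx(roll)).
In Python, from cell import env gives the robot as it stands. The module is installed in compiled form; this text tells all that it offers.
- The arm moves only by the tool step_arm, never from a script. Its argument "steps" is one flat list of numbers, 5 for each row, row after row: the opening, from 0 (shut) to 1 (fully open), then the shift along the tool's x, y, z in mm, then the turn about the tool's z in degrees. In form: [grip, dx, dy, dz, roll, grip, dx, dy, dz, roll, ...]. A call has 1 to 12 rows; each row shifts and turns the commanded pose from where the row before left it, along the tool's axes as they then stand; what a row does not reach is not made up. A row lasts 1/8 s, in which the tool goes at most 62.5 mm and 10.7 degrees, less where a joint would pass 70% of its speed; a pose out of reach is approached as far as the arm can. A call with a gripper value outside its range is refused whole. The fingers move at their own pace and stop on an object; "grip_force" is the grip in N (left out, the last holds). Time passes only in rows, so rows that do not move let the fingers close. It gives the time, the measured TCP pose, the force, the opening and the grip force at its end, in the units of the state.
- env.get_obs(): the state, without advancing time (a new reading comes with each control period).
- env.read_camera(name): name is "scene" or "side" or "wrist"; returns a dict with "image" (420x560x3 uint8, red, green, blue), "camera_matrix" (3x3 intrinsics, pixels), "distortion" ([k1, k2, p1, p2, k3] as OpenCV has them; the pictures are not rectified), "R" (3x3) and "t" (3): a world point X has camera coordinates R X + t. Camera axes: x right, y down, z forward; pixel columns grow to the right and rows downward; lengths in m; the calibration is good to about 2 mm. A picture is of the moment at which its call begins. There is no depth.
- env.sign_off(): hands the job in; it is judged then, once.
The state is a dict: "time_s": time; "qpos": joint angles; "joint_velocities": joint speeds; "effort": joint torques, N m; "tool_pos": TCP position; "tool_rot": TCP orientation; "force": force on the tool from outside, world axes, zero at the start; "wrist_torque": the same for the moment, N m; "grip_width": finger opening in m; "grasp_force": force on a finger pad.
Only numpy, scipy, OpenCV 4.12 (cv2) and the standard library are available. Lean on these libraries where they do the work, as an engineer would, in place of code of your own. Each camera call takes 0.05 s, during which the arm holds its last target. There are 200 camera calls.

## Working session

There is one attempt and no reset: what is moved stays moved. The work goes in short steps, Python scripts to look and compute and a tool call to move; the robot and the scene stay as the last step left them, time stands still between calls to the robot, and variables do not carry over. Pictures are saved under pics/ and viewed, at most 10 in all, crops included, and the job is handed in when it is done.

Besides the shell and the picture viewer there is one more tool, called after "Emit:" in YAML: its name, and indented under it one key for each argument. step_arm: Moves the arm, as the interface text tells. Its arguments: {"type":"object","properties":{"steps":{"type":"array","items":{"type":"number"}},"grip_force":{"type":"number"}},"required":["steps"]}

```bash
mkdir -p pics; python3 - <<'E'
from cell import env
import cv2
for n in("scene","side"):
    c=env.read_camera(n); cv2.imwrite(f"pics/{n}0.png",c["image"][:,:,::-1])
    print(n,-c["R"].T@c["t"])
o=env.get_obs();print(o)
E
```

```text
scene [1.03953774 0.23463945 0.56432699]
side [0.12283237 0.49725478 0.48505469]
{'time_s': 0.1, 'qpos': array([-65.88332904,  18.43451837,  -4.01529037,  83.16782433,
         1.29609091,  78.54101078,  -3.25892195]), 'joint_velocities': array([-0.02007854, -0.1478035 , -0.07408633, -0.036167  , -0.0329877 ,
       -0.12171723, -0.0269586 ]), 'effort': array([ 2.68180656e-04, -4.92569125e+01, -4.05537849e-01, -3.13399637e+01,
       -6.39991555e-02,  3.94773670e-02,  1.12851985e-04]), 'tool_pos': array([0.25715869, 0.59676725, 0.40377469]), 'tool_rot': array([-1.79901938e+02,  6.61126645e-03,  1.56693994e+02]), 'force': array([-0.14247702,  0.34257161, -0.17033492]), 'wrist_torque': array([ 0.03334252,  0.03717096, -0.0624617 ]), 'grasp_force': 0.0, 'grip_width': 0.08733682248432685}
```

View pics/scene0.png

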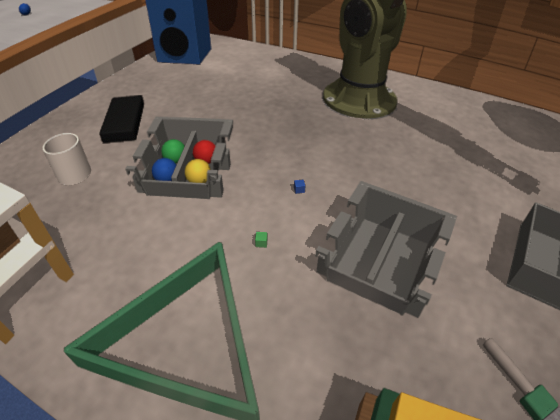

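View pics/side0.png

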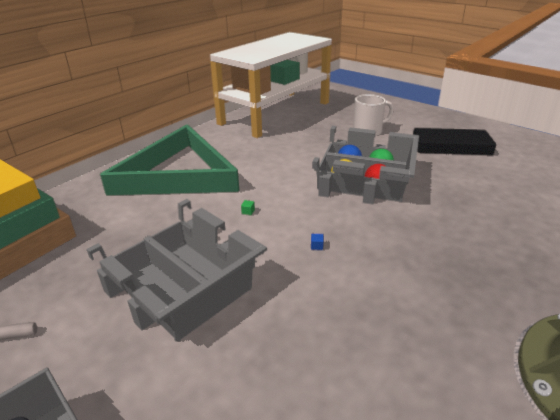

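The scene view shows the ball tote at about (185,158) and the spare tote at about (388,245). Both low fronts face the scene camera, and there is an unrelated tray at the right edge. I'll zoom in to pick features.

```bash
python3 - <<'E'
import cv2,numpy as np
def crop(f,x,y,w,h):
    im=cv2.imread(f)[y:y+h,x:x+w]; im=cv2.convertScaleAbs(im,alpha=1.5,beta=10)
    im=cv2.resize(im,(400,300),interpolation=cv2.INTER_CUBIC)
    for i in range(0,w,20): cv2.line(im,(i*400//w,0),(i*400//w,5),(0,255,255),1); cv2.putText(im,str(x+i),(i*400//w,14),0,.3,(0,255,255))
    for i in range(20,h,20): cv2.line(im,(0,i*300//h),(5,i*300//h),(0,255,255),1); cv2.putText(im,str(y+i),(6,i*300//h+3),0,.3,(0,255,255))
    return im
a=np.hstack([crop("pics/scene0.png",305,180,160,130)[:, :],crop("pics/scene0.png",120,105,130,100)])
b=np.hstack([crop("pics/side0.png",85,190,190,145),crop("pics/side0.png",300,115,130,98)])
cv2.imwrite("pics/c0.png",np.vstack([a,b]))
E
```

```text
(no output)
```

View pics/c0.png

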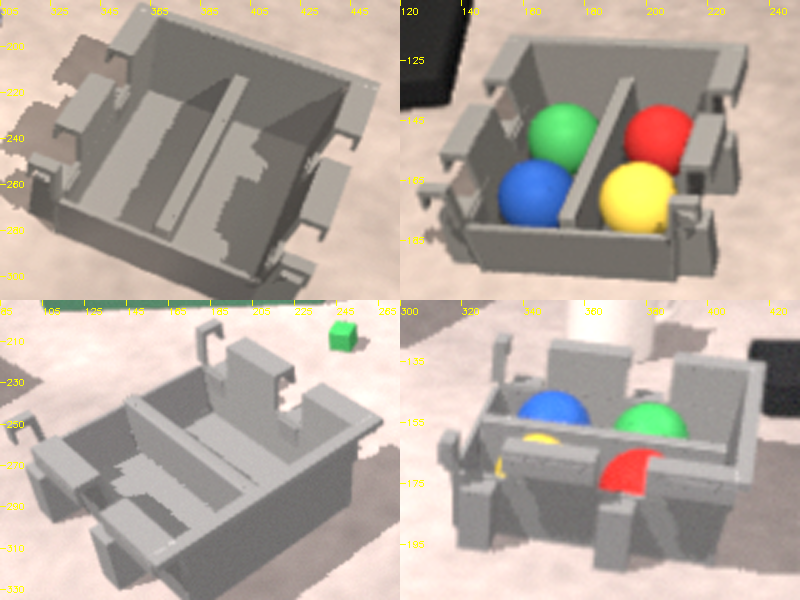

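```bash
cat > h.py <<'E'
import cv2,numpy as np
from scipy.optimize import least_squares
def proj(c,P): return cv2.projectPoints(np.asarray(P,float),cv2.Rodrigues(c["R"])[0],c["t"],c["camera_matrix"],c["distortion"])[0][:,0]
def world(p,P):
    a=p[2];R=np.array([[np.cos(a),-np.sin(a),0],[np.sin(a),np.cos(a),0],[0,0,1]])
    return np.asarray(P)/1000@R.T+[p[0],p[1],p[3] if len(p)>3 else 0]
def fit(obs,p0):
    f=lambda p:np.concatenate([(proj(c,world(p,P))-np.array(u)).ravel() for c,P,u in obs])
    r=least_squares(f,p0,loss='soft_l1'); return r.x,f(r.x).reshape(-1,2).round(1).tolist()
E
python3 - <<'E'
from h import *; from cell import env
s,d=env.read_camera("scene"),env.read_camera("side")
F,B,L,R=[87,0,55],[-87,0,55],[-100,-95,80],[-100,95,80]
np.set_printoptions(suppress=True,precision=4)
for n,o in dict(spare=[(s,[F,B,L,R],[(371,279.7),(401,213.8),(363,182.2),(456.2,216.8)]),(d,[F,B,L],[(147.7,239.3),(204.7,281.8),(266.4,248)])],
 ball=[(s,[F,B,L,R],[(175.3,179.3),(193.8,132.3),(155.8,117.7),(233.1,120.7)]),(d,[F,B,L],[(327.6,154.2),(406.3,164),(418.6,135.3)])]).items():
    x,r=fit(o,[.5,0,0]); print(n,x[:2],np.degrees(x[2]),r)
E
```

```text
spare [0.5718 0.2214] -4.106700428088602 [[-0.9, -0.9], [1.6, -1.4], [-2.2, -0.7], [1.6, 0.6], [-3.8, -3.2], [4.4, 5.5], [-3.7, -1.5]]
ball [ 0.5126 -0.2528] 22.106037212746962 [[-0.4, -2.9], [0.5, -2.8], [-0.1, -1.3], [0.6, -1.6], [-1.8, -1.0], [-0.1, -0.5], [-2.3, 0.1]]
```

Emit:
step_arm:
  steps: [1, 0, 0, 0, -9.6, 1, 0, 0, 0, -9.6, 1, -34, -35, 0, 0, 1, -34, -35, 0, 0, 1, -34, -35, 0, 0, 1, -34, -35, 0, 0, 1, -34, -35, 0, 0, 1, -34, -35, 0, 0, 1, -34, -35, 0, 0, 1, -34, -35, 0, 0, 1, -34, -35, 0, 0, 1, -34, -35, 0, 0]
  grip_force: 40

```text
time_s: 1.7
tool_pos: [0.572, 0.2222, 0.4047]
tool_rot: [180.0, 0.0, 175.9]
force: [1.1, 0.4, 0.9]
grip_width: 0.0867
grasp_force: 0.0
```

Emit:
step_arm:
  steps: [1, 0, 0, 0, 0, 1, 0, 0, 0, 0]

```text
time_s: 1.95
tool_pos: [0.571, 0.2239, 0.4044]
tool_rot: [180.0, -0.1, 175.9]
force: [-0.2, -0.0, 0.9]
grip_width: 0.087
grasp_force: 0.0
```

```bash
python3 - <<'E'
from h import *; from cell import env
c=env.read_camera("wrist"); im=c["image"][:,:,::-1].copy(); cv2.imwrite("pics/w0raw.png",im)
p=[.5718,.2214,np.radians(-4.1)]
P=[[x,y,80] for x in(-100,100) for y in(-95,95)]+[[87,0,55],[-87,0,55]]
for u in proj(c,world(p,P)): 
    print(u.round(1)); cv2.circle(im,tuple(int(v) for v in u),3,(0,0,255),1)
cv2.imwrite("pics/w0.png",cv2.convertScaleAbs(cv2.resize(im,(784,588),interpolation=cv2.INTER_CUBIC),alpha=1.4,beta=10))
o=env.get_obs();print(o["qpos"],o["tool_pos"],o["tool_rot"])
E
```

```text
[163.2  87.2]
[393.6  87.2]
[182.2 302.1]
[375.3 302.3]
[278.8 279.1]
[278.6 102.6]
[-32.568245    13.82582249  10.28468372  89.13887669  -2.5679563
  77.28803812  63.98061766] [0.5705958  0.22472676 0.40456521] [ 1.79958520e+02 -5.04318514e-02  1.75989500e+02]
```

View pics/w0.png

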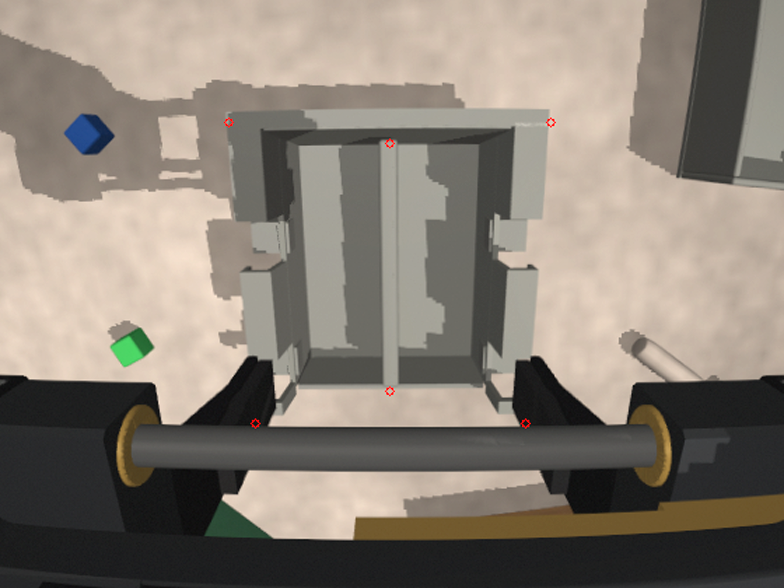

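The wrist view shows the tote squarely below the gripper, with back corners at (163,80) and (392,79) and divider ends at (278,100) and (278.5,275) in raw pixels. Refitting with these.

```bash
python3 - <<'E'
from h import *; from cell import env
c=env.read_camera("wrist")
P=[[-100,-95,80],[-100,95,80],[-87,0,55],[87,0,55]]; u=[(162.9,80),(392.1,78.6),(277.9,100),(278.6,275)]
x,r=fit([(c,P,u)],[.57,.22,-.07]); print(x[:2],np.degrees(x[2]),r)
o=env.get_obs();print(o["tool_pos"],o["tool_rot"])
E
```

```text
[0.5659098  0.22230126] -3.800880675637634 [[-1.0, 0.8], [1.1, 1.3], [-0.1, -3.8], [0.1, -0.8]]
[0.57043686 0.22506216 0.40461772] [ 1.79961640e+02 -4.06418586e-02  1.76033379e+02]
```

Emit:
step_arm:
  steps: [0.6, 4, -3, 0, 0.2, 0.6, 0, 0, 45, 0, 0.6, 0, 0, 45, 0, 0.6, 0, 0, 45, 0, 0.6, 0, 0, 35, 0, 0.6, 0, 0, 18, 0, 0.6, 0, 0, 10, 0, 0.6, 0, 0, 0, 0, 0.6, 0, 0, 0, 0]

```text
time_s: 3.18
tool_pos: [0.5677, 0.2211, 0.2082]
tool_rot: [179.9, 0.1, 175.7]
force: [-0.4, 0.4, 0.1]
grip_width: 0.0522
grasp_force: 0.0
```

Emit:
step_arm:
  steps: [0, 0, 0, 0, 0, 0, 0, 0, 0, 0, 0, 0, 0, 0, 0, 0, 0, 0, 0, 0, 0, 0, 0, 0, 0, 0, 0, 0, 0, 0]

```text
time_s: 3.92
tool_pos: [0.5671, 0.2209, 0.2068]
tool_rot: [180.0, 0.0, 175.7]
force: [0.2, -0.1, 0.9]
grip_width: 0.0118
grasp_force: 40.0
```

Emit:
step_arm:
  steps: [0, 0, 0, -5, 0, 0, 0, 0, -15, 0, 0, 0, 0, -30, 0, 0, 0, 0, -40, 0, 0, 0, 0, -40, 0, 0, 0, 0, -25, 0, 0, 0, 0, -10, 0, 0, 0, 0, 0, 3, 0, 0, 0, 0, 6, 0, 0, 0, 0, 9, 0, 0, 0, 0, 10, 0, 0, 0, 0, 10]

```text
time_s: 5.42
tool_pos: [0.5667, 0.2206, 0.3708]
tool_rot: [-179.9, -0.0, 137.4]
force: [0.0, -0.4, -2.9]
grip_width: 0.0118
grasp_force: 40.0
```

Emit:
step_arm:
  steps: [0, 0, 0, 0, 10, 0, 0, 0, 0, 10, 0, 0, 0, 0, 10, 0, 0, 0, 0, 10, 0, 0, 0, 0, 10, 0, 0, 0, 0, 10, 0, 0, 0, 0, 10, 0, 0, 0, 0, 10, 0, 0, 0, 0, 10, 0, 0, 0, 0, 10, 0, 0, 0, 0, 10, 0, 0, 0, 0, 5.7]

```text
time_s: 6.92
tool_pos: [0.5666, 0.2207, 0.3709]
tool_rot: [180.0, 0.1, 21.8]
force: [-0.3, -0.2, -3.2]
grip_width: 0.0119
grasp_force: 40.0
```

Emit:
step_arm:
  steps: [0, 0, 0, 0, 0, 0, 0, 0, 0, 0]

```text
time_s: 7.18
tool_pos: [0.5669, 0.2208, 0.3713]
tool_rot: [180.0, 0.0, 22.1]
force: [-0.3, -0.1, -3.3]
grip_width: 0.0116
grasp_force: 40.0
```

Emit:
step_arm:
  steps: [0, -12, 22, 0, 0, 0, -24, 44, 0, 0, 0, -24, 44, 0, 0, 0, -24, 44, 0, 0, 0, -24, 44, 0, 0, 0, -24, 44, 0, 0, 0, -24, 44, 0, 0, 0, -24, 44, 0, 0, 0, -24, 44, 0, 0, 0, -16, 30, 0, 0, 0, -8.5, 14.4, 0, 0, 0, 0, 0, 0, 0]

```text
time_s: 8.68
tool_pos: [0.5101, -0.2554, 0.3719]
tool_rot: [180.0, 0.0, 21.7]
force: [-0.1, 1.4, -3.3]
grip_width: 0.0119
grasp_force: 40.0
```

Emit:
step_arm:
  steps: [0, 0, 0, 0, 0, 0, 0, 0, 0, 0]

```text
time_s: 8.93
tool_pos: [0.5122, -0.2515, 0.3717]
tool_rot: [-180.0, -0.0, 22.1]
force: [0.6, 0.5, -3.0]
grip_width: 0.0118
grasp_force: 40.0
```

```bash
python3 - <<'E'
from h import *; from cell import env
o=env.get_obs();print(o["tool_pos"],o["tool_rot"])
def crop(n,x,y,w,h):
    c=env.read_camera(n)["image"][:,:,::-1]; cv2.imwrite(f"pics/{n}1.png",c)
    im=cv2.convertScaleAbs(c[y:y+h,x:x+w],alpha=1.5,beta=10)
    im=cv2.resize(im,(400,500),interpolation=cv2.INTER_CUBIC)
    for i in range(0,w,20): cv2.line(im,(i*400//w,0),(i*400//w,5),(0,0,255),1); cv2.putText(im,str(x+i),(i*400//w,14),0,.3,(0,0,255))
    for i in range(20,h,20): cv2.line(im,(0,i*500//h),(5,i*500//h),(0,0,255),1); cv2.putText(im,str(y+i),(6,i*500//h+3),0,.3,(0,0,255))
    return im
cv2.imwrite("pics/c1.png",np.hstack([crop("scene",110,45,136,170),crop("side",290,50,144,180)]))
E
```

```text
[ 0.5121707  -0.25152486  0.37169467] [-1.79954800e+02 -2.76591904e-02  2.21167290e+01]
```

View pics/c1.png

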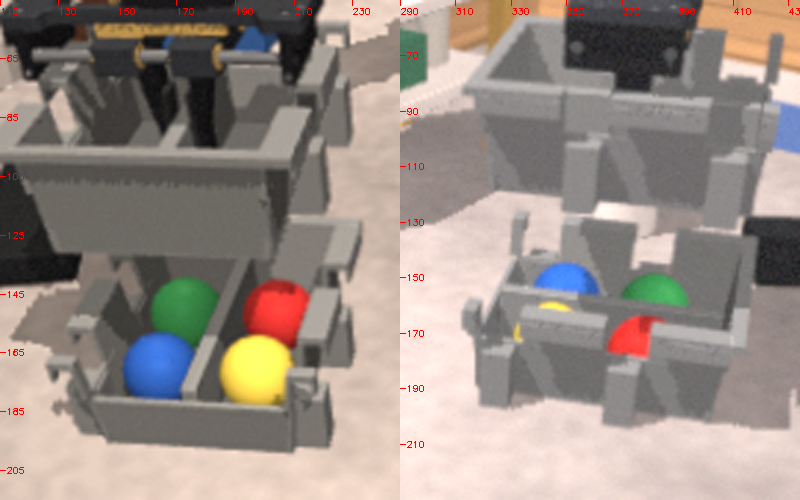

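The scene view shows the spare tote hanging turned over the ball tote with its back rim nearest the camera: corners about (209.6,97) and (110,96) in scene, and (314.5,83) and (338.6,57) in side. Checking its pose against the ball tote's.

```bash
python3 - <<'E'
from h import *; from cell import env
s,d=env.read_camera("scene"),env.read_camera("side")
L,R=[-100,-95,80],[-100,95,80]
x,r=fit([(s,[L,R],[(209.6,97),(110,96)]),(d,[L,R],[(314.5,83),(338.6,57.2)])],[.51,-.25,np.radians(202),.16]); print(x,np.degrees(x[2]),r)
p=[.5139,-.2522,np.radians(202.1),.165]
print("pred",proj(s,world(p,[L,R])),proj(d,world(p,[L,R])))
o=env.get_obs();print(o["tool_pos"],o["tool_rot"])
E
```

```text
[ 0.50109692 -0.2498448   3.48886241  0.16212446] 199.89709162318073 [[1.1, 0.9], [-2.9, -2.6], [0.1, 0.4], [-0.1, 0.1]]
pred [[207.84082458  98.42578736]
 [101.57200921  96.04825505]] [[311.08317573  80.96610659]
 [332.2071518   55.13690824]]
[ 0.51210618 -0.25208829  0.37176487] [-1.79989534e+02 -1.37352151e-02  2.20648475e+01]
```

```bash
python3 - <<'E'
from h import *; from cell import env
sp=[.5139,-.2522,np.radians(202.1),.165]; ba=[.5126,-.2528,np.radians(22.1),0]
C=[[-100,-95,80],[-100,95,80]]; D=[[87,0,55],[-87,0,55]]
out=[]
for n,x,y,w,h in(("scene",86,45,160,200),("side",290,50,144,180)):
    c=env.read_camera(n); k=400/w
    im=cv2.convertScaleAbs(c["image"][y:y+h,x:x+w,::-1],alpha=1.5,beta=10); im=cv2.resize(im,(400,500),interpolation=cv2.INTER_CUBIC)
    for p,col in((sp,(0,0,255)),(ba,(255,0,255))):
        for S in(C,D):
            q=((proj(c,world(p,S))-[x,y]+.5)*k).astype(int)
            for a in q: cv2.drawMarker(im,tuple(map(int,a)),col,cv2.MARKER_CROSS,9,1)
            print(n,q.tolist())
    out.append(im)
cv2.imwrite("pics/c2.png",np.hstack(out))
E
```

```text
scene [[305, 134], [40, 128]]
scene [[245, 49], [182, 153]]
scene [[175, 179], [370, 186]]
scene [[223, 329], [272, 212]]
side [[59, 87], [118, 15]]
side [[355, 105], [108, 83]]
side [[352, 238], [340, 349]]
side [[101, 287], [324, 316]]
```

View pics/c2.png

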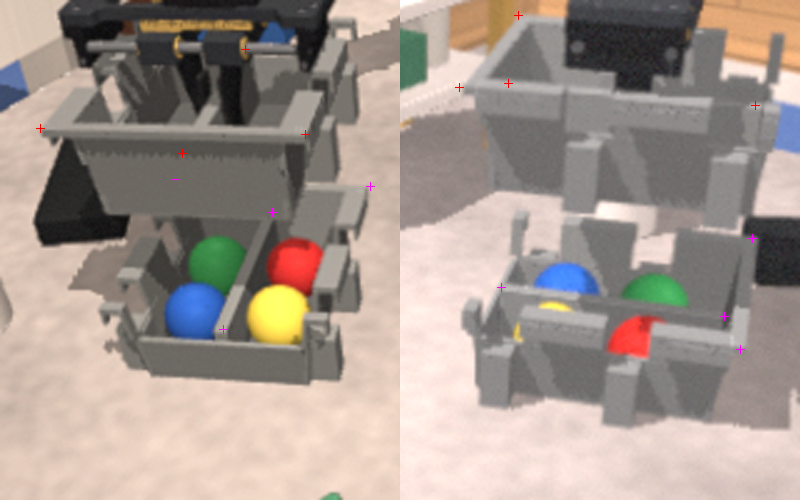

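```bash
python3 - <<'E'
from h import *; from cell import env
s,d=env.read_camera("scene"),env.read_camera("side")
S=lambda a:np.array(a)/2.5+[86,45]-.5
D=lambda a:(np.array(a)-[400,0])/(400/144)+[290,50]-.5
def res(p):
    yf,rx=p[6],p[7]; b=[*p[:3],0]; q=[*p[3:6],.165]
    ft=lambda sg:[[70,sg*yf,0],[-23,sg*yf,0]]
    C=[[-rx,-95,80],[-rx,95,80]]
    e=[proj(s,world(b,ft(1)))+p[8:10]-S([(325,378),(348,312)]), proj(d,world(b,ft(1)))+p[10:12]-D([(494,405),(620,424)]),
       proj(s,world(q,ft(-1)))+p[8:10]-S([(346,122),(315,208)]), proj(d,world(q,ft(-1)))+p[10:12]-D([(583,210),(726,225)]),
       proj(s,world(b,C[1:]))+p[8:10]-S([(368,187)]), proj(d,world(b,C))+p[10:12]-D([(756,236),(746,349)]),
       proj(s,world(q,C))+p[8:10]-S([(305,133),(45,130)]), proj(d,world(q,C))+p[10:12]-D([(470,90),(533,20)]),
       proj(s,world(b,[[87,0,55]]))+p[8:10]-S([(228,335)])]
    return np.vstack(e)
w=lambda p:np.concatenate([res(p).ravel(),(p[7:8]-100)/2,p[8:12]/2])
p=least_squares(w,[.5126,-.2528,.386,.5139,-.2522,3.527,90,100,0,0,0,0],loss='soft_l1',x_scale=[.01]*2+[.1]+[.01]*2+[.1]+[5,5,1,1,1,1]).x
np.set_printoptions(suppress=True,precision=4); print(p,np.degrees(p[[2,5]])); print(res(p).round(1).tolist())
a=np.radians(22.1); dl=p[:2]-p[3:5]; print("move tool mm",1e3*dl@[np.cos(a),np.sin(a)],1e3*dl@[np.sin(a),-np.cos(a)])
E
```

```text
[  0.5132  -0.2518   0.3992   0.5049  -0.2545   3.5049  79.3164 101.7316
  -0.2979   2.5004   0.5622   0.7841] [ 22.8729 200.8164]
[[1.9, -0.8], [-0.5, -1.1], [1.7, -0.5], [0.3, -1.0], [-0.8, 0.2], [2.1, -11.9], [51.0, 5.6], [-50.8, -5.8], [0.5, 1.8], [-1.0, 1.6], [-0.5, 1.0], [0.1, 1.6], [-0.5, -0.7], [-0.0, -0.1], [-0.2, -0.6], [-1.3, 0.7]]
move tool mm 8.75768381006028 0.6403016674567549
```

```bash
cat > r.py <<'E'
from h import *; from cell import env
s,d=env.read_camera("scene"),env.read_camera("side")
S=lambda a:np.array(a)/2.5+[86,45]-.5
D=lambda a:(np.array(a)-[400,0])/(400/144)+[290,50]-.5
def res(p):
    yf,rx=p[6],p[7]; b=[*p[:3],0]; q=[*p[3:6],.165]
    ft=lambda sg:[[70,sg*yf,0],[-23,sg*yf,0]]
    C=[[-rx,-95,80],[-rx,95,80]]
    e=[proj(s,world(b,ft(1)))+p[8:10]-S([(325,378),(348,312)]), proj(d,world(b,ft(1)))+p[10:12]-D([(494,405),(620,424)]),
       proj(s,world(q,ft(-1)[:1]))+p[8:10]-S([(346,122)]), proj(d,world(q,ft(-1)))+p[10:12]-D([(726,225),(583,210)]),
       proj(s,world(b,C[1:]))+p[8:10]-S([(368,187)]), proj(d,world(b,C))+p[10:12]-D([(756,236),(746,349)]),
       proj(s,world(q,C))+p[8:10]-S([(305,133),(45,130)]), proj(d,world(q,C))+p[10:12]-D([(470,90),(533,20)]),
       proj(s,world(b,[[87,0,55]]))+p[8:10]-S([(228,335)])]
    return np.vstack(e)
w=lambda p:np.concatenate([res(p).ravel(),(p[7:8]-100)/2,p[8:12]/2])
p=least_squares(w,[.5126,-.2528,.386,.5139,-.2522,3.527,90,100,0,0,0,0],loss='soft_l1',x_scale=[.01]*2+[.1]+[.01]*2+[.1]+[5,5,1,1,1,1]).x
np.set_printoptions(suppress=True,precision=4); print(p,np.degrees(p[[2,5]])); print(res(p).round(1).tolist())
a=np.radians(22.1); dl=p[:2]-p[3:5]; print("move tool mm",1e3*dl@[np.cos(a),np.sin(a)],1e3*dl@[np.sin(a),-np.cos(a)])
E
python3 r.py
```

```text
[  0.5134  -0.2518   0.3967   0.5042  -0.2538   3.5077  81.1997 102.0548
  -0.6818   2.1798   0.5664   0.4763] [ 22.7285 200.9778]
[[2.2, -1.0], [-0.1, -1.3], [1.4, -0.5], [0.1, -0.9], [-0.0, -0.2], [-0.3, 0.5], [0.8, -0.1], [0.2, 1.5], [-0.8, 1.4], [-0.5, 0.8], [0.4, 1.3], [-0.4, -0.9], [-0.0, -0.2], [-0.3, -0.8], [-1.9, 0.4]]
move tool mm 9.248513433938063 1.552851298159513
```

Emit:
step_arm:
  steps: [0, 5, 1, 0, 0, 0, 0, 0, 15, 0, 0, 0, 0, 25, 0, 0, 0, 0, 20, 0, 0, 0, 0, 10, 0, 0, 0, 0, 0, 0, 0, 0, 0, 0, 0, 0, 0, 0, 0, 0]

```text
time_s: 10.42
tool_pos: [0.5172, -0.252, 0.3026]
tool_rot: [179.9, -0.1, 22.0]
force: [-0.0, 0.8, -2.4]
grip_width: 0.0114
grasp_force: 40.0
```

```bash
python3 - <<'E'
from h import *; from cell import env
o=env.get_obs();print(o["tool_pos"],o["tool_rot"],o["force"])
out=[]
for n,x,y,w,h in(("scene",106,85,132,132),("side",300,90,132,132)):
    c=env.read_camera(n)["image"][y:y+h,x:x+w,::-1]
    out.append(cv2.resize(cv2.convertScaleAbs(c,alpha=1.6,beta=10),(400,400),interpolation=cv2.INTER_CUBIC))
w=env.read_camera("wrist")["image"][:,:,::-1]; cv2.imwrite("pics/w1raw.png",w)
cv2.imwrite("pics/c3.png",np.hstack(out)); cv2.imwrite("pics/w1.png",cv2.convertScaleAbs(cv2.resize(w,(784,588),interpolation=cv2.INTER_CUBIC),alpha=1.4,beta=10))
E
```

```text
[ 0.51720823 -0.2520095   0.30264254] [ 1.79946187e+02 -8.23494482e-02  2.19946889e+01] [-0.0188918   0.76558679 -2.3810171 ]
```

View pics/c3.png

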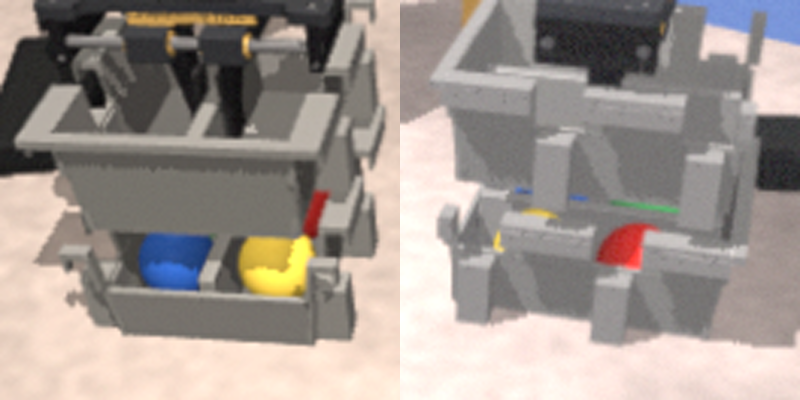

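View pics/w1.png

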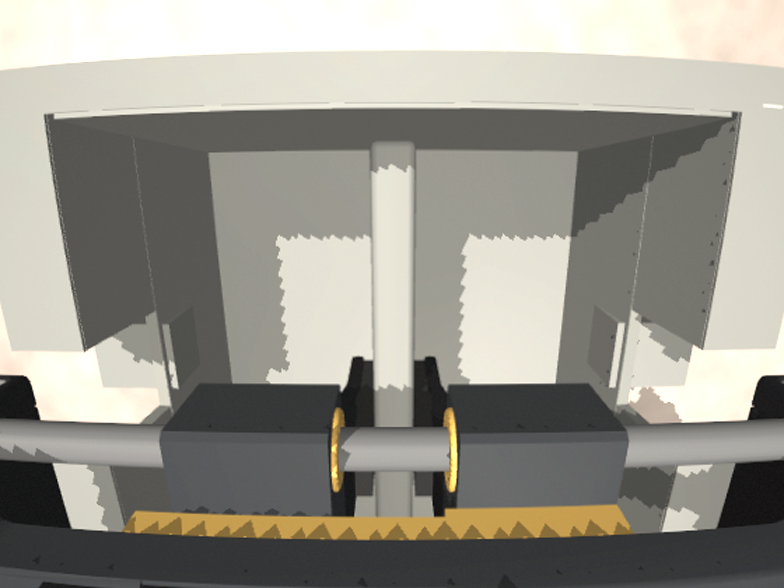

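```bash
python3 - <<'E'
from h import *; from cell import env
c=env.read_camera("wrist"); o=env.get_obs(); t=o["tool_pos"]; yaw=o["tool_rot"][2]
z=t[2]-.2068
for off in(-8,-4,0,4):
    a=np.radians(yaw); p=[t[0]+off/1e3*np.cos(a),t[1]+off/1e3*np.sin(a),a+np.pi,z]
    print(off,proj(c,world(p,[[-100,0,80],[-87,0,55]])).round(1).tolist())
print("obs 280,37 ; 280,102"); 
# side: ball & spare feet, predicted for aligned spare 16mm above
d=env.read_camera("side"); b=[.5132,-.2520,np.radians(22.3),0]
q=[*b[:2],b[2]+np.pi,z]; f=lambda P:((proj(d,P)-[300,90]+.5)*400/132+[400,0]).round(0).tolist()
print(f(world(b,[[70,82,0],[-23,82,0]])),"obs 474,322 610,342"); print(f(world(q,[[-23,-82,0],[70,-82,0]])),"obs 553,206 703,224")
s=env.read_camera("scene"); f=lambda P:((proj(s,P)-[106,85]+.5)*400/132).round(0).tolist()
print(f(world(q,[[-100,-95,80],[-100,95,80]])),"obs 333,152 20,146"); print(f(world(b,[[87,0,55]])),"obs 210,265")
E
```

```text
-8 [[280.6, 66.3], [280.7, 111.7]]
-4 [[280.6, 51.4], [280.7, 100.2]]
0 [[280.7, 36.4], [280.7, 88.6]]
4 [[280.7, 21.2], [280.7, 76.8]]
obs 280,37 ; 280,102
[[474.0, 318.0], [608.0, 338.0]] obs 474,322 610,342
[[551.0, 205.0], [696.0, 223.0]] obs 553,206 703,224
[[325.0, 146.0], [22.0, 136.0]] obs 333,152 20,146
[[211.0, 279.0]] obs 210,265
```

The side view shows the spare's foot over the middle of the ball tote's left rim segment (foot x≈553 against rim centre x≈548). The wrist view shows the tote centred in the grip, so alignment is within about 2 mm. Lowering gently.

Emit:
step_arm:
  steps: [0, 0, 0, 5, 0, 0, 0, 0, 4, 0, 0, 0, 0, 2, 0, 0, 0, 0, 1, 0, 0, 0, 0, 1, 0, 0, 0, 0, 1, 0, 0, 0, 0, 0, 0]

```text
time_s: 11.6
tool_pos: [0.5169, -0.2518, 0.2877]
tool_rot: [-180.0, -0.0, 22.0]
force: [0.2, -0.1, -3.1]
grip_width: 0.012
grasp_force: 40.0
```

Emit:
step_arm:
  steps: [0, 0, 0, 0.7, 0, 0, 0, 0, 0.7, 0, 0, 0, 0, 0, 0]

```text
time_s: 11.98
tool_pos: [0.5169, -0.2518, 0.2868]
tool_rot: [-180.0, -0.0, 22.0]
force: [-0.7, 0.3, 1.7]
grip_width: 0.0118
grasp_force: 40.0
```

Emit:
step_arm:
  steps: [0.25, 0, 0, 0, 0, 0.4, 0, 0, 0, 0, 0.5, 0, 0, 0, 0, 0.5, 0, 0, 0, 0, 0.5, 0, 0, -5, 0, 0.5, 0, 0, -15, 0, 0.5, 0, 0, -40, 0, 0.5, 0, 0, -50, 0, 0.5, 0, 0, -50, 0, 0.5, 0, 0, 0, 0, 0.5, 0, 0, 0, 0]

```text
time_s: 13.35
tool_pos: [0.5167, -0.2518, 0.4467]
tool_rot: [-180.0, -0.0, 22.0]
force: [1.3, 0.6, -0.2]
grip_width: 0.0435
grasp_force: 0.0
```

```bash
python3 - <<'E'
from h import *; from cell import env
out=[]
for n,x,y,w,h in(("scene",106,85,132,132),("side",300,90,132,132)):
    c=env.read_camera(n)["image"][y:y+h,x:x+w,::-1]
    out.append(cv2.resize(cv2.convertScaleAbs(c,alpha=1.6,beta=10),(400,400),interpolation=cv2.INTER_CUBIC))
cv2.imwrite("pics/c4.png",np.hstack(out)); print(env.get_obs()["force"])
E
```

```text
[-0.15432387  0.67337911 -0.58712401]
```

View pics/c4.png

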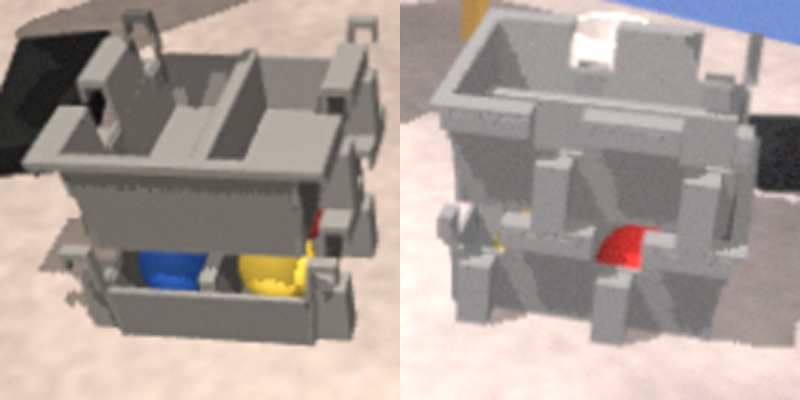

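The spare tote stands level and squarely on the rims: its near-side feet (x≈553 and x≈700 in the side crop) are mid-rim, and the gripper is clear.

```bash
python3 -c "
from cell import env
print(env.sign_off())"
```

```text
the job is handed in; nothing more can be done
None
```

The empty tote is turned end for end and stands level on the rims of the ball tote, which I saw no sign of having moved. I lowered it until the rims took its weight, then released it and handed the job in with the gripper clear, at about 13.5 s of the 42 s limit.

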